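Set the bench mirror under a freshly varnished footstool

TASK

Raise the small bench mirror at the footstool's front rail by its tab so that, once you let go of it, it stays leaning 25 degrees from upright towards the robot; its neck springs back, so judge it with your hand off. Then, with it standing right by itself, come back and give it a light push of about two newtons to check that it holds, and leave it free at that angle. The footstool's varnish is wet: do not touch it, and leave everything else on the bench where it is.

Things in the scene. Friction and masses are not known exactly. Their poses are not given: they have to be found in the camera images.
- mirror: Tilting mirror: aluminium-framed plate 170 wide, 100 tall, 10 mm thick, 15 to 115 mm out from its hinge; 250 to 490 g (varies). Origin on the hinge axis at mid-width, 70 mm above the table; y along the hinge (level), z up the plate to its top tab, x out of the glass, away from the robot. Lean = angle of z from vertical; the top leans to the robot's side, 50 to 75 degrees at the start.
- mirror_tab (a point): Middle of the tab to pinch, 145 mm from the hinge along the mirror's z; axes as the mirror's. An aluminium tongue on the middle of the plate's top edge, 22 mm wide (y: pinch across this), 10 mm thick (x), 50 mm long (115 to 165 mm from the hinge). A push of 2 to 3 N here or near the plate's top only bends the neck; it comes back.
- mirror_foot: Fixed steel foot 130 x 200 x 12 mm, two cheeks 80 mm tall at 94 mm either side hold the hinge. Origin under its centre, below the hinge; x away from the robot. Friction hinge, slips at 0.6 N m; between it and the plate a springy neck about the same axis, 5 N m/rad: let go, the plate springs back by the hand's torque on it / 5 (about 0.12 rad after slipping) and sags a little by its weight.
- stool: Wet footstool, bare dark wood frame, fixed, 240 (x) x 400 (y) x 350 mm tall; rails 25 mm thick, 310 to 350 mm up, round an open middle; legs up to 36 mm thick at x 18 and 222, y +-182. Origin on the table below the middle of the front rail's outer face, x away from the robot. The rail is above the raised mirror (hinge near x = 30, y within 35): a vertical tool strikes it, one leaned back 30 to 40 degrees passes.
- wax_jar: wax jar, 60 mm across, 70 tall, under the stool to one side; bystander, origin under its centre
- cork_block: cork sanding block 45 x 100 x 32 mm lying in front of the mirror; bystander, origin under its centre
- oil_can: brown rectangular tin 45 x 85 x 120 mm with a cap; bystander, origin under its centre
- glaze_cup: white plastic cup, 72 mm across, 95 tall; bystander, origin under its centre
- tack_hammer: small hammer, 240 mm long, lying; bystander
- flat_brush: brush, lying; bystander
- wedge: wooden wedge blank 90 x 35 x 20 mm, lying under the stool; bystander, origin under its centre
Things that resemble listed ones, but are neither listed nor needed, are in the scene too. Leave any pink or turquoise look-alike of the mirror_foot alone.

How it is judged:
By the outcome, as a careful person would: the job done as asked, in the order asked, and still so for the second after the job is handed in, with the robot touching nothing.
It also fails if it takes over 64 s, if anything falls off the work surface, if the arm or the gripper's body presses on something with over 40 N, if the wrist force passes 120 N, or if a joint passes its speed limit or range.

ROBOT

A 6-joint arm with a two-finger parallel gripper is mounted at the origin on the work surface. World frame = base frame: x ahead of the robot, y to its left, z up, the work surface at z = 0. Lengths are in m, angles in rad, forces in N, time in s.
With the tool pointing down it reaches from about 0.3 to 0.875 m from the base axis. Payload 6.4 kg.
Tool frame: the origin (TCP) lies midway between the tips of the shut fingers; the grasp point (between the pads) lies 19 mm behind it; z points along the fingers, y is the line along which they close (so a half turn about z gives the same grasp; the last joint's range is limited). The gripper opens to 85 mm and grips with 20 to 120 N. Pads are 22 mm wide; open, the fingers measure 114 mm over their backs; the gripper's body (76 mm by 85 mm) begins 54 mm behind the grasp point. The pads swing forward as they close: fully open they stand 13 mm farther back than shut.
Start: joints at [0.99, 0.181, 1.607, -0, 1.354, -0.206], TCP at [0.21, 0.535, 0.231] pointing down, gripper open.
Joint ranges: [-2.99, 2.99], [-0.89, 2.07], [0.3, 2.58], [-1.14, 4.28], [0, 2.63], [-3.12, 3.12]. Speed limits (rad/s): [2.57, 2.57, 3.01, 3.14, 3.14, 3.14].

INTERFACE

Orientations are given as a unit quaternion [w, x, y, z].
In Python, from bench import sensors, vision, ctrl gives the robot as it stands.
- The arm moves only by the tool carry_out, never from a script. Its argument "deltas" is text: rows parted by semicolons, each of 7 numbers parted by spaces: the shift along the tool's x, y, z in mm, then the turn, a rotation vector about the tool's x, y, z in rad, then the closure, from 0 (fully open) to 1 (shut). In form: tx ty tz ax ay az claw; .... A call has 1 to 12 rows; each row is the pose to reach, as a shift and turn from the pose commanded when the call began, along the tool's axes at that moment; what a row does not reach only later rows make up. A row lasts 1/8 s, in which the tool goes at most 62.5 mm and 10.7 degrees, less where a joint would pass 70% of its speed; a pose out of reach is approached as far as the arm can. A call with a gripper value outside its range is refused whole. The fingers move at their own pace and stop on an object; the grip force is fixed at half the most. Time passes only in rows, so rows that repeat a pose let the fingers close. It gives the time, the measured TCP pose, the force, the opening and the grip force at its end, in the units of the state.
- sensors.get_obs(): the state, without advancing time (a new reading comes with each control period).
- vision.camera(name): name is "scene" or "top"; returns the picture (480x640x3 uint8, blue, green, red); there is no depth.
- vision.camera_model(name): a dict with "K" (3x3 intrinsics, pixels), "extrinsics" (4x4, takes a point from world to camera coordinates). Camera axes: x right, y down, z forward; pixel columns grow to the right and rows downward; lengths in m; the calibration is good to about 2 mm. A picture is of the moment at which its call begins. camera_model takes no time and is no camera call.
- ctrl.hand_in(): hands the job in; it is judged then, once.
The state is a dict: "time_s": time; "q": joint angles; "dq": joint speeds; "joint_efforts": joint torques, N m; "eef_pos": TCP position; "eef_rot": TCP orientation; "wrist_force": force on the tool from outside, world axes, zero at the start; "torque": the same for the moment, N m; "opening": opening from 0.0 (shut) to 1.0 (fully open); "grasp_force": force on a finger pad.
Only numpy, scipy, OpenCV 4.12 (cv2) and the standard library are available. Lean on these libraries where they do the work, as an engineer would, in place of code of your own. Each camera call takes 0.05 s, during which the arm holds its last target. There are 200 camera calls.

## Working session

There is one attempt and no reset: what is moved stays moved. The work goes in short steps, Python scripts to look and compute and a tool call to move; the robot and the scene stay as the last step left them, time stands still between calls to the robot, and variables do not carry over. Pictures are saved under pics/ and viewed, at most 10 in all, crops included, and the job is handed in when it is done.

Besides the shell and the picture viewer there is one more tool, called as name(argument=value, ...) on one line, values as JSON. carry_out: Moves the arm, as the interface text tells. Its arguments: {"type":"object","properties":{"deltas":{"type":"string"}},"required":["deltas"]}

```bash
mkdir -p pics; ls
python3 - <<'E'
from bench import sensors, vision, ctrl
import cv2, numpy as np
for n in ("scene","top"):
    cv2.imwrite(f"pics/{n}0.png",vision.camera(n)); m=vision.camera_model(n)
    print(n,np.round(m["K"],1).tolist(),np.round(m["extrinsics"],4).tolist())
print(sensors.get_obs())
E
```

```text
pics
scene [[557.5, 0.0, 319.8], [0.0, 557.5, 233.2], [0.0, 0.0, 1.0]] [[-0.2179, 0.976, 0.005, 0.1297], [0.8724, 0.1971, -0.4474, -0.3232], [-0.4376, -0.0932, -0.8943, 1.8299], [0.0, 0.0, 0.0, 1.0]]
top [[448.2, 0.0, 328.3], [0.0, 448.2, 244.5], [0.0, 0.0, 1.0]] [[-0.0225, -0.9995, -0.0217, 0.0116], [-0.998, 0.0237, -0.0589, 0.4802], [0.0594, 0.0203, -0.998, 1.2924], [0.0, 0.0, 0.0, 1.0]]
{'time_s': 0.1, 'q': array([ 9.89741823e-01,  1.81476091e-01,  1.60790368e+00, -1.01095444e-05,
        1.35379464e+00, -2.06337284e-01]), 'dq': array([ 0.00056147, -0.00256148, -0.00215905, -0.00167941,  0.00129875,
        0.00045303]), 'joint_efforts': array([-2.22758831e-04, -4.45880055e+01, -3.52240133e+01, -2.92710602e-04,
        4.09896587e-03,  5.01250156e-06]), 'eef_pos': array([0.21018512, 0.53467709, 0.23047108]), 'eef_rot': array([-2.98828134e-04,  1.86263252e-01,  9.82499555e-01, -7.32271562e-04]), 'wrist_force': array([ 0.30367656, -0.20188931,  0.49134719]), 'torque': array([ 0.07051897, -0.04504088, -0.03261959]), 'grasp_force': 0.0, 'opening': 1.001269676918375}
```

View pics/scene0.png

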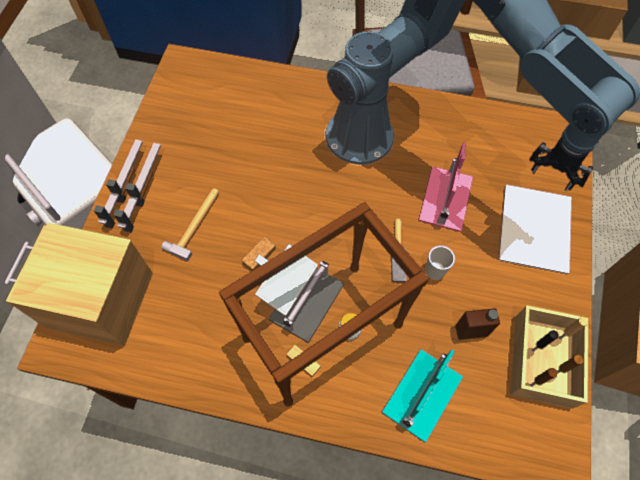

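View pics/top0.png

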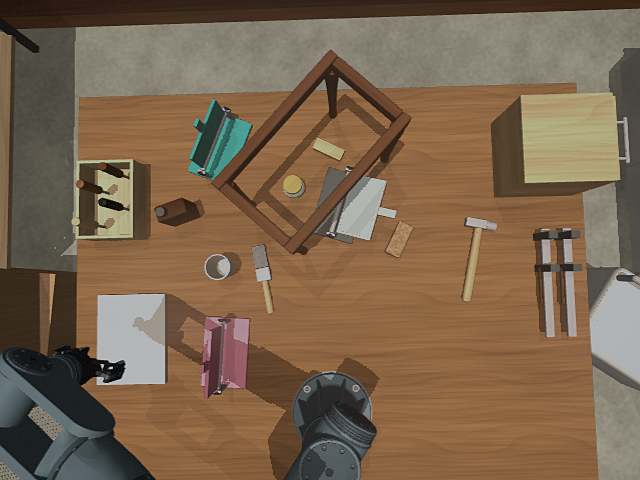

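Candidates: the mirror with a grey steel foot under the stool rail (top 355,205; scene 300,285), the pink look-alike (top 225,355; scene 447,195) and the turquoise one (top 220,140; scene 423,395). I choose the grey one, under the stool's front rail. I'll check it with a close crop.

Run:
```python
import cv2, numpy as np
a=cv2.imread("pics/top0.png")[130:270,290:430]; b=cv2.imread("pics/scene0.png")[235:345,240:350]
a=cv2.resize(a,(400,400),interpolation=cv2.INTER_CUBIC);b=cv2.resize(b,(400,400),interpolation=cv2.INTER_CUBIC)
cv2.imwrite("pics/crop.png",np.hstack([a,b]))
```

```text
(no output)
```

View pics/crop.png

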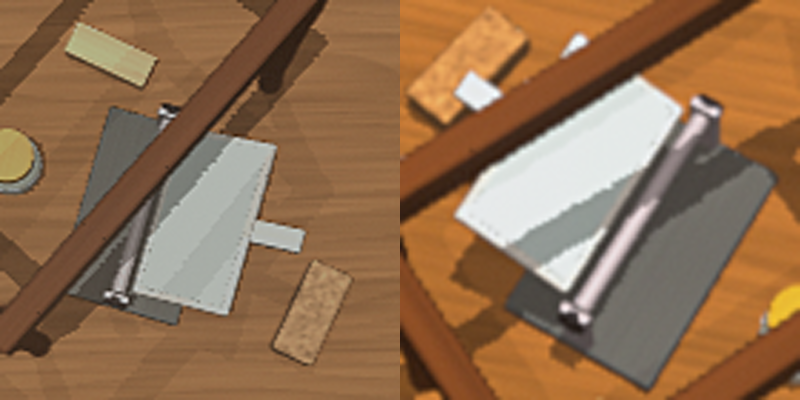

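The crop shows the grey-foot mirror: tab at crop-left (280,237), i.e. top pixel (388,213), plate leaning to the image right, and the cork block beyond the tab. I'll fit the poses from these corners.

```bash
cat > h.py <<'E'
import numpy as np, cv2
from scipy.optimize import least_squares
from scipy.spatial.transform import Rotation as R
from bench import vision
M={n:vision.camera_model(n) for n in("top","scene")}
def proj(n,P):
    m=M[n];E=np.array(m["extrinsics"]);p=(E[:3,:3]@np.atleast_2d(P).T+E[:3,3:]);p=np.array(m["K"])@p;return (p[:2]/p[2]).T
def ct(u,v):return 290+u/2.857-.3,130+v/2.857-.3
def cs(u,v):return 240+(u-400)/3.636-.3,235+v/3.636-.3
def mirror(p,P):  # P (x,y,z) in mirror frame (mm); p=x,y,yaw,lean
    Q=R.from_euler('zy',[p[2],-p[3]]);return Q.apply(np.array(P)/1e3)+[p[0],p[1],.07]
def foot(p,P):return R.from_euler('z',p[2]).apply(np.array(P)/1e3)+[p[0],p[1],0]
E
cat > fit.py <<'E'
from h import *
MP=[("top",(5,-85,115),ct(275,146)),("top",(5,85,115),ct(228,314)),("top",(5,-11,165),ct(305,229)),("top",(5,11,165),ct(300,252)),
("scene",(5,-85,115),cs(455,215)),("scene",(5,-11,165),cs(455,92)),("scene",(5,11,165),cs(475,72)),]
FP=[("top",(65,-100,12),ct(112,107)),("top",(-65,100,12),ct(180,324)),("scene",(65,100,12),cs(778,178)),("scene",(65,-100,12),cs(650,388)),("scene",(-65,-100,12),cs(508,305))]
f=lambda p:np.concatenate([proj(n,mirror(p,P))[0]-c for n,P,c in MP]+[proj(n,foot(p,P))[0]-c for n,P,c in FP])
s=least_squares(f,[.45,-.03,1.4,1.0],loss='soft_l1');print("mirror x y yaw lean",s.x.round(4),np.degrees(s.x[2:]).round(1));print(f(s.x).reshape(-1,2).round(1).tolist())
J=np.linalg.inv(s.jac.T@s.jac);print("sd",np.sqrt(np.diag(J)).round(4))
SP=[("top",(240,-200),(333,50)),("top",(0,-200),(411,118)),("top",(0,200),(292,253)),("top",(240,200),(214,184)),("scene",(0,200),(363,205)),("scene",(240,200),(428,278)),("scene",(240,-200),(278,380)),("scene",(0,-200),(222,293))]
g=lambda p:np.concatenate([proj(n,foot(p,(*P,350)))[0]-c for n,P,c in SP])
t=least_squares(g,[.45,-.05,.85]);print("stool",t.x.round(4),np.degrees(t.x[2]).round(1),g(t.x).reshape(-1,2).round(1).tolist())
for l in (s.x[3],np.radians(25)):
  p=s.x.copy();p[3]=l;w=mirror(p,(0,0,145));print("tab",w.round(4),"in stool",(R.from_euler('z',-t.x[2]).apply(w-[*t.x[:2],0])).round(3))
print("hinge in stool",R.from_euler('z',-t.x[2]).apply(np.array([*s.x[:2],0])-[*t.x[:2],0]).round(3))
E
python3 fit.py
```

```text
mirror x y yaw lean [ 0.6067 -0.1347  1.3393  0.3962] [76.7 22.7]
[[-0.8, -6.0], [-0.1, -1.6], [-16.5, -1.8], [-16.8, -1.3], [2.5, -15.2], [17.4, -13.8], [16.1, -13.4], [29.7, -4.1], [35.7, -4.8], [-35.0, -8.7], [-32.5, -5.0], [-35.2, -2.3]]
sd [0.008  0.0022 0.0257 0.0601]
stool [ 0.5893 -0.0632  0.8287] 47.5 [[-2.4, -2.6], [2.0, -1.3], [0.3, 0.9], [-3.4, -2.1], [1.4, -5.7], [1.8, -1.1], [-0.5, 1.9], [-4.6, -2.9]]
tab [ 0.5507 -0.1347  0.2038] in stool [-0.079 -0.02   0.204]
tab [ 0.5454 -0.1347  0.2014] in stool [-0.082 -0.016  0.201]
hinge in stool [-0.041 -0.061  0.   ]
```

```bash
sed -i "s/'zy'/'ZY'/" h.py; python3 fit.py
```

```text
mirror x y yaw lean [ 0.598  -0.0358  1.2619  1.235 ] [72.3 70.8]
[[0.6, -1.0], [-0.3, 0.2], [0.2, 0.0], [-0.3, -0.2], [0.0, -0.3], [-0.2, 0.4], [-1.2, -0.6], [-0.7, -1.3], [-1.2, 0.0], [1.1, -1.8], [0.3, 0.0], [-1.2, -0.5]]
sd [0.0013 0.0012 0.0098 0.0307]
stool [ 0.5893 -0.0632  0.8287] 47.5 [[-2.4, -2.6], [2.0, -1.3], [0.3, 0.9], [-3.4, -2.1], [1.4, -5.7], [1.8, -1.1], [-0.5, 1.9], [-4.6, -2.9]]
tab [ 0.5564 -0.1663  0.1178] in stool [-0.098 -0.045  0.118]
tab [ 0.5794 -0.0942  0.2014] in stool [-0.03  -0.014  0.201]
hinge in stool [0.026 0.012 0.   ]
```

The mirror fit is good, with residuals of about 1 px: hinge (0.598, -0.036), yaw 72.3°, lean about 71°. Next is a helper that turns targets into tool-frame deltas.

```bash
cat > g.py <<'E'
from h import *
from bench import sensors
MIR=np.array([.598,-.0358,1.2619])
X=np.array([np.cos(MIR[2]),np.sin(MIR[2]),0]);Y=np.array([-X[1],X[0],0]);Z=np.array([0,0,1.])
def rot(phi):
    a=np.radians(phi);z=np.sin(a)*X-np.cos(a)*Z;y=-Y;return R.from_matrix(np.c_[np.cross(y,z),y,z])
def cur():
    o=sensors.get_obs();w=o["eef_rot"];return o,np.array(o["eef_pos"]),R.from_quat([w[1],w[2],w[3],w[0]])
def delta(tcp,Rt,p0=None,R0=None):
    if p0 is None:_,p0,R0=cur()
    return np.r_[(R0.inv().apply(np.array(tcp)-p0)*1e3).round(1),(R0.inv()*Rt).as_rotvec().round(3)].tolist()
def tab(lean,d=145,x=0):
    l=np.radians(lean);return np.array([*MIR[:2],.07])+d/1e3*(np.cos(l)*Z-np.sin(l)*X)+x/1e3*(np.cos(l)*X+np.sin(l)*Z)
def tcp(grasp,phi,back=0,gp=19):return grasp+rot(phi).as_matrix()[:,2]*(gp-back)/1e3
def ang():  # hand's pitch and grasp-point angle about hinge
    o,p,Rc=cur();z=Rc.as_matrix()[:,2];g=p-z*.019-np.array([*MIR[:2],.07])
    print("t",round(o["time_s"],2),"phi",np.degrees(np.arctan2(z@X,-z@Z)).round(2),"zY",round(z@Y,3),"lean",np.degrees(np.arctan2(-g@X,g[2])).round(2),"r",np.hypot(g@X,g[2]).round(4),"y",(g@Y).round(4),"F",np.round(o["wrist_force"],2),"open",round(o["opening"],3),"gf",round(o["grasp_force"],1),"q",np.round(o["q"],2))
E
python3 - <<'E'
from g import *
print(delta([.35,.05,.45],rot(0)));print(delta([.42,-.25,.42],rot(0)));print(delta([.45,-.30,.35],rot(40)))
E
```

```text
[-307.4, -400.2, -219.0, -0.001, 0.001, 1.505]
[-482.4, -653.7, -188.7, -0.001, 0.001, 1.505]
[-528.6, -689.2, -118.6, -0.525, 0.56, 1.438]
```

carry_out(deltas="0 0 -150 0 0 0.1 0;-60 -70 -219 0 0 0.3 0;-120 -140 -219 0 0 0.5 0;-180 -220 -219 0 0 0.7 0;-240 -300 -219 0 0 0.9 0;-290 -370 -219 0 0 1.05 0;-320 -420 -219 0 0 1.2 0;-360 -470 -215 0 0 1.35 0;-400 -530 -205 0 0 1.5 0;-440 -590 -195 0 0 1.505 0;-482 -654 -189 0 0 1.505 0;-482 -654 -189 0 0 1.505 0")

```text
time_s: 1.6
eef_pos: [0.3799, -0.0842, 0.4272]
eef_rot: [0.0, 0.808, 0.59, 0.0]
wrist_force: [1.4, 0.2, 0.2]
opening: 1.003
grasp_force: 0.0
```

Run:
```python
from g import *
ang();print(cur()[1]);print(delta([.45,-.30,.35],rot(40)));print(delta(tcp(tab(70.8),70,120),rot(70)));
```

```text
t 1.6 phi 0.01 zY -0.001 lean 16.64 r 0.3926 y 0.193 F [1.38 0.2  0.25] open 1.003 gf 0.0 q [-0.53 -0.35  1.72  0.    1.78 -0.22]
[ 0.3799249  -0.08422462  0.42716505]
[-184.2, 132.4, 77.2, 0.001, 0.698, -0.0]
[-119.3, 192.9, 275.0, 0.001, 1.222, -0.0]
```

carry_out(deltas="0 0 0 0 0 0 0")

```text
time_s: 1.72
eef_pos: [0.3799, -0.0859, 0.4259]
eef_rot: [-0.001, 0.81, 0.587, -0.001]
wrist_force: [0.3, 0.0, 0.1]
opening: 1.003
grasp_force: 0.0
```

Run:
```python
from g import *
ang();print(cur()[1]);print(delta([.45,-.32,.38],rot(60)));print(delta(tcp(tab(70.8),72,120),rot(72)));
```

```text
t 1.73 phi -0.0 zY 0.003 lean 16.92 r 0.3918 y 0.1925 F [0.29 0.03 0.1 ] open 1.003 gf 0.0 q [-0.53 -0.35  1.72 -0.    1.78 -0.21]
[ 0.37986833 -0.08586631  0.42585854]
[-200.7, 139.7, 45.4, 0.001, 1.047, -0.008]
[-117.5, 194.3, 276.4, 0.002, 1.257, -0.008]
```

carry_out(deltas="-50 30 5 0 0.1 0 0;-100 60 10 0 0.25 0 0;-150 90 20 0 0.4 0 0;-200 120 30 0 0.55 0 0;-200 140 45 0 0.7 0 0;-200 140 45 0 0.85 0 0;-200 140 45 0 1 0 0;-200 140 45 0 1.05 0 0;-200 140 45 0 1.05 0 0;-200 140 45 0 1.05 0 0;-200 140 45 0 1.05 0 0;-200 140 45 0 1.05 0 0")

```text
time_s: 3.22
eef_pos: [0.4528, -0.3149, 0.3831]
eef_rot: [-0.295, 0.699, 0.511, 0.404]
wrist_force: [-0.9, -0.4, 0.5]
opening: 1.001
grasp_force: 0.0
```

Run:
```python
from g import *
ang();print(cur()[1])
for b in (120,60):print(delta(tcp(tab(70.8),72,b),rot(72)),tcp(tab(70.8),72,b))
```

```text
t 3.23 phi 60.05 zY -0.0 lean 45.34 r 0.459 y 0.0534 F [-0.93 -0.44  0.47] open 1.001 gf 0.0 q [-1.18  0.43  1.31  0.75  2.18 -0.68]
[ 0.45284341 -0.31488182  0.38311973]
[-164.6, 53.2, 183.7, -0.0, 0.209, 0.001] [ 0.52716893 -0.25776373  0.14889638]
[-152.2, 53.2, 242.4, -0.0, 0.209, 0.001] [ 0.54451662 -0.20340117  0.13035536]
```

carry_out(deltas="-30 15 30 0 0.05 0 0;-60 30 60 0 0.1 0 0;-100 45 100 0 0.15 0 0;-130 53 140 0 0.209 0 0;-165 53 184 0 0.209 0 0;-165 53 184 0 0.209 0 0;-165 53 184 0 0.209 0 0;-165 53 184 0 0.209 0 0")

```text
time_s: 4.22
eef_pos: [0.5273, -0.2597, 0.1504]
eef_rot: [-0.345, 0.653, 0.478, 0.475]
wrist_force: [0.1, 0.7, 0.4]
opening: 0.997
grasp_force: 0.0
```

Run:
```python
from g import *
ang()
for b in (60,5):print(delta(tcp(tab(70.8),72,b),rot(72)))
for n in("top","scene"):cv2.imwrite(f"pics/{n}1.png",vision.camera(n))
a=cv2.imread("pics/top1.png")[130:330,290:490];b=cv2.imread("pics/scene1.png")[180:380,200:400]
cv2.imwrite("pics/pair1.png",np.hstack([cv2.resize(i,(400,400),interpolation=cv2.INTER_CUBIC) for i in(a,b)]))
```

```text
t 4.22 phi 71.93 zY -0.002 lean 71.16 r 0.2671 y -0.0006 F [0.06 0.65 0.39] open 0.997 gf 0.0 q [-1.07  0.81  1.37  0.83  1.94 -0.89]
[-0.8, -0.8, 62.1, 0.002, 0.001, 0.004]
[-0.7, -0.9, 117.1, 0.002, 0.001, 0.004]
```

View pics/pair1.png

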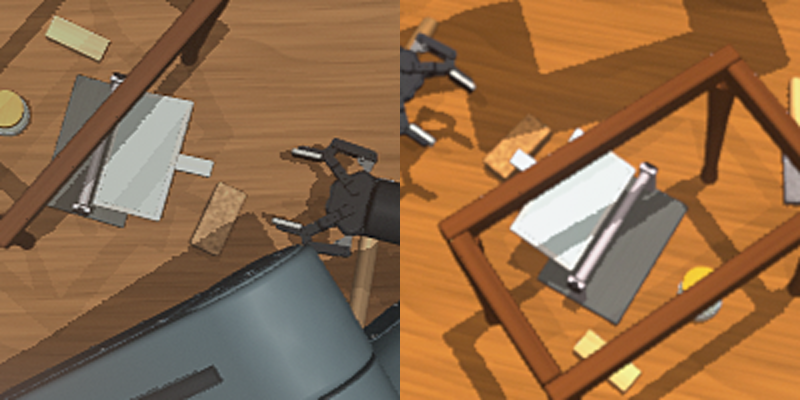

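Both panels show the open gripper facing the tab: left-panel fingertips at (302,153) and (285,224), tab at (195,165). The hand is clear of the cork. I'll advance and pinch.

carry_out(deltas="-1 -1 45 0 0 0 0;-1 -1 85 0 0 0 0;-1 -1 112 0 0 0 0;-1 -1 115 0 0 0 0;-1 -1 115 0 0 0 0;-1 -1 115 0 0 0 0.6;-1 -1 115 0 0 0 1;-1 -1 115 0 0 0 1;-1 -1 115 0 0 0 1;-1 -1 115 0 0 0 1;-1 -1 115 0 0 0 1")

```text
time_s: 5.7
eef_pos: [0.5594, -0.154, 0.1116]
eef_rot: [-0.346, 0.653, 0.477, 0.476]
wrist_force: [1.5, -4.5, 1.5]
opening: 0.245
grasp_force: 59.4
```

Run:
```python
from g import *
ang();o,p,Rc=cur()
# arc about hinge: rigid rotation by a deg from current pose
h=np.array([*MIR[:2],.07])
for a in(5,10,15,20,25,30,34):
    q=R.from_rotvec(Y*np.radians(a));print(a,delta(h+q.apply(p-h),q*Rc))
```

```text
t 5.7 phi 72.09 zY -0.002 lean 71.57 r 0.1501 y 0.0009 F [ 1.49 -4.55  1.54] open 0.245 gf 59.4 q [-0.94  0.79  1.52  0.9   1.78 -0.92]
5 [11.4, 0.0, 0.6, 0.0, -0.087, -0.0]
10 [22.7, 0.0, 2.2, 0.0, -0.175, -0.0]
15 [33.9, 0.0, 4.8, 0.0, -0.262, -0.0]
20 [44.7, 0.0, 8.4, 0.0, -0.349, -0.001]
25 [55.3, 0.0, 12.9, 0.0, -0.436, -0.001]
30 [65.4, 0.0, 18.3, 0.0, -0.524, -0.001]
34 [73.1, 0.0, 23.2, 0.0, -0.593, -0.001]
```

The tab is gripped. I'll raise it 30° on the arc, then release and regrip.

carry_out(deltas="11.4 0 0.6 0 -0.087 0 1;22.7 0 2.2 0 -0.175 0 1;33.9 0 4.8 0 -0.262 0 1;44.7 0 8.4 0 -0.349 0 1;55.3 0 12.9 0 -0.436 0 1;65.4 0 18.3 0 -0.524 0 1;65.4 0 18.3 0 -0.524 0 1;65.4 0 18.3 0 -0.524 0 1")

```text
time_s: 6.7
eef_pos: [0.5707, -0.1182, 0.1677]
eef_rot: [-0.211, 0.754, 0.551, 0.29]
wrist_force: [3.6, -3.8, -2.4]
opening: 0.244
grasp_force: 62.2
```

```bash
python3 -c "from g import *;ang()"
```

```text
t 6.7 phi 41.99 zY -0.002 lean 41.67 r 0.1497 y 0.001 F [ 3.62 -3.84 -2.42] open 0.244 gf 62.2 q [-0.76  0.4   1.65  0.65  1.49 -0.64]
```

carry_out(deltas="0 0 0 0 0 0 0;0 0 0 0 0 0 0;0 0 0 0 0 0 0;0 0 0 0 0 0 0;0 0 0 0 0 0 0")

```text
time_s: 7.32
eef_pos: [0.5703, -0.1175, 0.168]
eef_rot: [-0.212, 0.754, 0.55, 0.29]
wrist_force: [-0.3, 0.1, -0.2]
opening: 0.998
grasp_force: 0.0
```

Run:
```python
from g import *
ang()
for f,l in((50,44),(60,46.5),(70,48.5),(79,49)):print(delta(tcp(tab(l,147),f),rot(f)))
```

```text
t 7.33 phi 42.12 zY 0.0 lean 41.44 r 0.1495 y 0.0016 F [-0.25  0.09 -0.23] open 0.998 gf 0.0 q [-0.76  0.4   1.65  0.65  1.49 -0.64]
[-4.0, 1.6, 2.4, -0.0, 0.138, -0.0]
[-7.2, 1.6, 2.0, -0.0, 0.312, -0.0]
[-9.2, 1.6, 1.2, -0.0, 0.487, -0.0]
[-8.0, 1.6, -0.2, -0.0, 0.644, -0.0]
```

carry_out(deltas="-4 1.6 2.4 0 0.138 0 0;-7.2 1.6 2 0 0.312 0 0;-9.2 1.6 1.2 0 0.487 0 0;-8 1.6 0 0 0.644 0 0;-8 1.6 0 0 0.644 0 0;-8 1.6 0 0 0.644 0 0;-8 1.6 0 0 0.644 0 0.6;-8 1.6 0 0 0.644 0 1;-8 1.6 0 0 0.644 0 1;-8 1.6 0 0 0.644 0 1;-8 1.6 0 0 0.644 0 1")

```text
time_s: 8.7
eef_pos: [0.57, -0.1239, 0.163]
eef_rot: [-0.375, 0.623, 0.455, 0.514]
wrist_force: [-2.3, -1.5, 2.8]
opening: 0.241
grasp_force: 58.9
```

Run:
```python
from g import *
ang();o,p,Rc=cur()
h=np.array([*MIR[:2],.07])
for a in(5,10,15,20,25,29,31):
    q=R.from_rotvec(Y*np.radians(a));print(a,delta(h+q.apply(p-h),q*Rc))
cv2.imwrite("pics/top2.png",vision.camera("top"));cv2.imwrite("pics/scene2.png",vision.camera("scene"))
a=cv2.imread("pics/top2.png")[130:270,290:430];b=cv2.imread("pics/scene2.png")[225:335,240:350]
cv2.imwrite("pics/pair2.png",np.hstack([cv2.resize(i,(400,400),interpolation=cv2.INTER_CUBIC) for i in(a,b)]))
```

```text
t 8.7 phi 79.02 zY -0.0 lean 48.98 r 0.1473 y -0.0001 F [-2.33 -1.5   2.78] open 0.241 gf 58.9 q [-0.91  0.76  1.55  1.    1.86 -0.88]
5 [9.2, 0.0, 6.8, 0.0, -0.087, -0.0]
10 [17.7, 0.0, 14.5, 0.0, -0.175, -0.0]
15 [25.6, 0.0, 22.8, 0.0, -0.262, -0.0]
20 [32.7, 0.0, 31.8, 0.0, -0.349, -0.0]
25 [38.9, 0.0, 41.3, 0.0, -0.436, -0.0]
29 [43.4, 0.0, 49.4, 0.0, -0.506, -0.0]
31 [45.3, 0.0, 53.5, 0.0, -0.541, -0.0]
```

View pics/pair2.png

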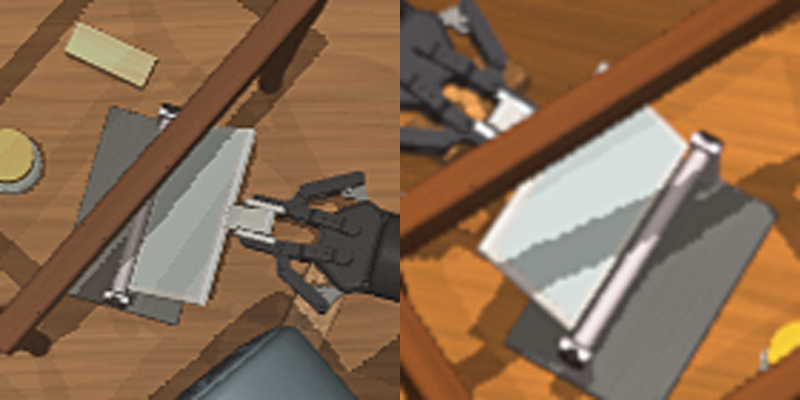

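The tab is pinched again (left panel 255,220), and the plate clears the rail. I'll raise it 29°.

carry_out(deltas="9.2 0 6.8 0 -0.087 0 1;17.7 0 14.5 0 -0.175 0 1;25.6 0 22.8 0 -0.262 0 1;32.7 0 31.8 0 -0.349 0 1;38.9 0 41.3 0 -0.436 0 1;43.4 0 49.4 0 -0.506 0 1;43.4 0 49.4 0 -0.506 0 1;43.4 0 49.4 0 -0.506 0 1;43.4 0 49.4 0 -0.506 0 1")

```text
time_s: 9.93
eef_pos: [0.5871, -0.0702, 0.1954]
eef_rot: [-0.25, 0.732, 0.534, 0.342]
wrist_force: [-2.1, -3.4, -0.0]
opening: 0.237
grasp_force: 61.8
```

Run:
```python
from g import *
ang();o,p,Rc=cur();print(o["torque"].round(2), o["wrist_force"]@X,o["wrist_force"][2])
```

```text
t 9.93 phi 50.11 zY -0.0 lean 20.23 r 0.1466 y -0.0001 F [-2.1  -3.36 -0.03] open 0.237 gf 61.8 q [-0.73  0.4   1.66  0.77  1.55 -0.63]
[-0.54  0.34  0.24] -3.8339200672990192 -0.031165810977023867
```

carry_out(deltas="0 0 0 0 0 0 0;0 0 0 0 0 0 0;0 0 0 0 0 0 0;0 0 0 0 0 0 0;0 0 -40 0 0 0 0;0 0 -80 0 0 0 0;0 0 -120 0 0 0 0;0 0 -120 0 0 0 0;0 0 -120 0 0 0 0")

```text
time_s: 11.05
eef_pos: [0.5592, -0.1566, 0.2723]
eef_rot: [-0.25, 0.732, 0.534, 0.341]
wrist_force: [0.4, 0.1, -0.7]
opening: 1.0
grasp_force: 0.0
```

Run:
```python
from g import *
ang()
T=vision.camera("top");S=vision.camera("scene");cv2.imwrite("pics/top3.png",T);cv2.imwrite("pics/scene3.png",S)
# expected projected corner locations for several leans
for l in(20,24,28,32):
    p=[*MIR,np.radians(l)]
    print(l,"top",[(proj("top",mirror(p,P))[0]).round(1).tolist() for P in((5,-85,115),(5,85,115),(-5,85,115),(5,11,165))],"scene",[(proj("scene",mirror(p,P))[0]).round(1).tolist() for P in((5,-85,115),(5,-85,15),(5,85,115),(5,-11,165))])
a=cv2.resize(T[160:245,305:390],(400,400),interpolation=cv2.INTER_CUBIC);b=cv2.resize(S[240:340,250:350],(400,400),interpolation=cv2.INTER_CUBIC)
cv2.imwrite("pics/pair3.png",np.hstack([a,b]))
```

```text
t 11.05 phi 50.05 zY 0.0 lean 33.4 r 0.2569 y 0.0002 F [ 0.41  0.07 -0.74] open 1.0 gf 0.0 q [-0.87  0.35  1.55  0.72  1.75 -0.62]
20 top [[362.3, 166.7], [343.7, 230.1], [347.2, 231.2], [359.1, 201.4]] scene [[276.5, 298.0], [289.9, 316.5], [311.4, 244.7], [285.5, 263.6]]
24 top [[365.0, 167.8], [346.5, 231.0], [349.9, 232.1], [363.3, 202.8]] scene [[274.0, 296.9], [289.5, 316.3], [308.9, 243.8], [281.8, 262.2]]
28 top [[367.7, 168.9], [349.3, 231.9], [352.5, 233.0], [367.2, 204.3]] scene [[271.6, 295.9], [289.2, 316.1], [306.5, 243.0], [278.4, 261.1]]
32 top [[370.3, 169.9], [351.9, 232.8], [355.0, 233.9], [371.0, 205.8]] scene [[269.3, 295.1], [288.8, 316.0], [304.2, 242.4], [275.1, 260.0]]
```

View pics/pair3.png

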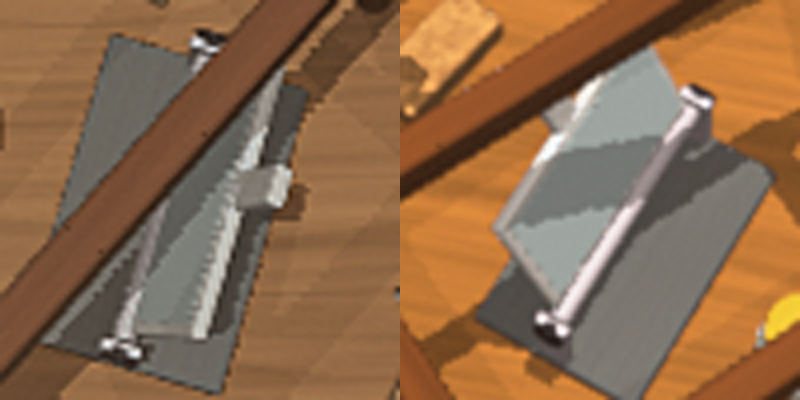

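The plate stands at about 24° by eye: left panel, plate corner (207,337) and tab end (288,188); right panel, corner (497,225). I'll do a subpixel edge fit to pin this down.

```bash
cat > edge.py <<'E'
from h import *
import sys
from scipy.ndimage import map_coordinates, gaussian_filter
L=np.linspace
def ln(a,b,n=14):return [tuple(np.array(a)+(np.array(b)-a)*t) for t in L(0,1,n)]
PL={"top":[ln((-5,25,115),(-5,78,115)),ln((-5,-20,115),(-5,-50,115),8),ln((5,30,115),(5,78,115)),ln((-5,-8,165),(-5,8,165),6)],
"scene":[ln((5,-85,40),(5,-85,105)),ln((-5,-80,115),(-5,-50,115),8)]}
FT={"top":[ln((-65,40,12),(-65,92,12)),ln((-55,100,12),(20,100,12)),ln((60,-100,12),(20,-100,12)),ln((65,-90,12),(65,-10,12))],
"scene":[ln((65,85,12),(65,-90,12),25),ln((-50,-100,12),(40,-100,12))]}
def run(t,lean0,w=4):
    im={n:gaussian_filter(cv2.cvtColor(cv2.imread(f"pics/{n}{t}.png"),cv2.COLOR_BGR2GRAY).astype(float),.7) for n in("top","scene")}
    p=np.array([.598,-.0358,1.2619,np.radians(lean0)])
    for it in range(6):
        obs=[];ww=w if it<3 else 2.2
        for D,f in((PL,mirror),(FT,foot)):
            for n in D:
                for seg in D[n]:
                    q=proj(n,f(p,np.array(seg)));d=q[-1]-q[0];d/=np.linalg.norm(d);nn=np.array([-d[1],d[0]])
                    s=np.arange(-ww,ww+.01,.2)
                    prof=np.mean([map_coordinates(im[n],[(c+s[:,None]*nn)[:,1] if 0 else c[1]+s*nn[1],c[0]+s*nn[0]],order=1) for c in q],0)
                    for half in(q[:len(q)//2],q[len(q)//2:]):
                        g=np.abs(np.gradient(np.mean([map_coordinates(im[n],[c[1]+s*nn[1],c[0]+s*nn[0]],order=1) for c in half],0)))
                        k=g.argmax();lo,hi=max(k-4,0),k+5;e=(s[lo:hi]*g[lo:hi]).sum()/g[lo:hi].sum()
                        i=0 if half is q[:len(q)//2] else 0
                        obs.append((n,f,np.array(seg),half.mean(0)+e*nn,nn,e))
        def r(x):
            o=[]
            for n,f,seg,c,nn,e in obs:
                Q=proj(n,f(x,seg));d=Q[-1]-Q[0];d/=np.linalg.norm(d);o.append((Q[0]-c)@np.array([-d[1],d[0]]))
            return np.array(o)
        s_=least_squares(r,p,loss='soft_l1',f_scale=.4);p=s_.x
    C=np.linalg.inv(s_.jac.T@s_.jac)
    print(t,lean0,"->",p[:3].round(4),"lean",np.degrees(p[3]).round(2),"sd",np.degrees(np.sqrt(C[3,3])*.5).round(2),"res",r(p).round(1).tolist())
if __name__=="__main__":
    for l in map(float,sys.argv[2:]):run(sys.argv[1],l)
E
python3 edge.py 3 22 25 28
```

```text
3 22.0 -> [ 0.6015 -0.0362  1.2917] lean 21.57 sd 0.64 res [-0.2, -0.6, -0.6, -0.6, 0.4, 1.9, -0.9, 0.4, 0.2, -0.2, -1.5, -1.8, -2.0, 0.2, 1.1, -1.0, -0.8, -0.9, 0.6, 0.2, 0.8, -0.2, -0.4, -1.0]
3 25.0 -> [ 0.6015 -0.0362  1.2916] lean 21.55 sd 0.64 res [-0.2, -0.6, -0.6, -0.6, 0.4, 1.9, -0.9, 0.4, 0.2, -0.2, -1.5, -1.8, -2.0, 0.2, 1.1, -1.0, -0.8, -0.9, 0.6, 0.2, 0.8, -0.2, -0.4, -1.0]
3 28.0 -> [ 0.6015 -0.0362  1.2912] lean 21.56 sd 0.64 res [-0.2, -0.6, -0.6, -0.6, 0.4, 1.9, -0.9, 0.4, 0.2, -0.2, -1.5, -1.8, -2.0, 0.2, 1.0, -1.0, -0.8, -0.9, 0.6, 0.2, 0.8, -0.2, -0.4, -1.0]
```

```bash
cat > joint.py <<'E'
from h import *
import fit as F
def t3(u,v):return 305+(u+.5)/4.706-.5,160+(v+.5)/4.706-.5
def s3(u,v):return 250+(u-400+.5)/4-.5,240+(v+.5)/4-.5
M3=[("top",(-5,85,115),t3(207,338)),("top",(-5,-11,165),t3(292,168)),("top",(-5,11,165),t3(285,208)),("top",(5,85,115),t3(191,335)),("scene",(-5,-85,115),s3(496,224)),("scene",(5,-85,115),s3(504,230))]
F3=[("top",(65,-100,12),t3(112,35)),("top",(-65,100,12),t3(222,393)),("scene",(65,100,12),s3(775,178)),("scene",(65,-100,12),s3(638,398)),("scene",(-65,-100,12),s3(478,315)),("top",(0,0,72),t3(166,195)),("scene",(0,0,72),s3(624,211.5))]
def res(p):
    off={"top":p[5:7],"scene":p[7:9]};a=p[:4];b=np.r_[p[:3],p[4]]
    o=[proj(n,mirror(a,P))[0]+off[n]-c for n,P,c in F.MP]+[proj(n,mirror(b,P))[0]+off[n]-c for n,P,c in M3]+[proj(n,foot(a,P))[0]+off[n]-c for n,P,c in F.FP+F3]
    return np.concatenate(o+[p[5:]/1.0])
if __name__=="__main__":
    s=least_squares(res,[.598,-.036,1.26,1.23,.42,0,0,0,0],loss='soft_l1');C=np.linalg.inv(s.jac.T@s.jac)
    print(s.x.round(4),np.degrees(s.x[2:5]).round(2),"sd",np.degrees(np.sqrt(np.diag(C))[2:5]).round(2));r=res(s.x).reshape(-1,2).round(1).tolist();print("plate3",r[7:13],"foot",r[13:])
E
python3 joint.py | tail -2
python3 - <<'E'
import sys;sys.path.insert(0,".")
E
```

```text
[ 0.597  -0.0362  1.2639  1.2118  0.3743  0.2195  0.0992  0.0433  0.5338] [72.42 69.43 21.44] sd [0.4  1.75 0.73]
plate3 [[0.1, 0.6], [0.4, -0.2], [-0.6, -0.2], [-0.0, 0.1], [-1.0, 0.8], [0.0, 0.6]] foot [[-0.5, -0.8], [-0.8, 0.4], [1.0, -1.6], [0.4, 0.2], [-1.1, -0.3], [0.0, -0.7], [0.2, 0.4], [1.3, -2.1], [-0.3, 2.5], [-0.9, -0.1], [0.3, 0.5], [1.1, -0.2], [0.2, 0.1], [0.0, 0.5]]
```

```bash
python3 edge.py 2 44 49 | cut -c1-90; python3 edge.py 0 70 | cut -c1-90
python3 - <<'E'
from h import *
# overlays: image 3 with wireframe at leans 21.5 (green) and 27 (red), big crops
p0=[.597,-.0362,1.2639]
out=[]
for n,(x0,y0,w),of in(("top",(320,160,70),(.2,.1)),("scene",(258,240,80),(0,.5))):
    s=400/w;I=cv2.resize(cv2.imread(f"pics/{n}3.png")[y0:y0+w,x0:x0+w],(400,400),interpolation=cv2.INTER_NEAREST)
    def P(q):q=(q+of-[x0,y0]+.5)*s;return q.round().astype(int)
    for l,c in((21.5,(0,200,0)),(27,(0,0,255))):
        m=lambda a:P(proj(n,mirror([*p0,np.radians(l)],np.array(a,float))))
        for x in(-5,5):
            cv2.polylines(I,[m([(x,-85,15),(x,-85,115),(x,-11,115),(x,-11,165),(x,11,165),(x,11,115),(x,85,115),(x,85,15)])],False,c,1)
    cv2.polylines(I,[P(proj(n,foot(p0,np.array([(-65,-100,12),(65,-100,12),(65,100,12),(-65,100,12.)]))))],True,(255,0,0),1)
    out.append(I)
cv2.imwrite("pics/over3.png",np.hstack(out))
E
```

```text
2 44.0 -> [ 0.6001 -0.0365  1.2774] lean 44.47 sd 0.65 res [-0.6, -0.8, 0.2, 0.1, 1.9, 1.8
2 49.0 -> [ 0.6002 -0.0365  1.2778] lean 44.52 sd 0.67 res [-0.5, -0.8, 0.2, 0.0, 1.9, 1.7
0 70.0 -> [ 0.6004 -0.0356  1.2647] lean 67.72 sd 1.56 res [-0.2, -0.3, 0.2, 0.2, 1.0, 1.0
```

View pics/over3.png

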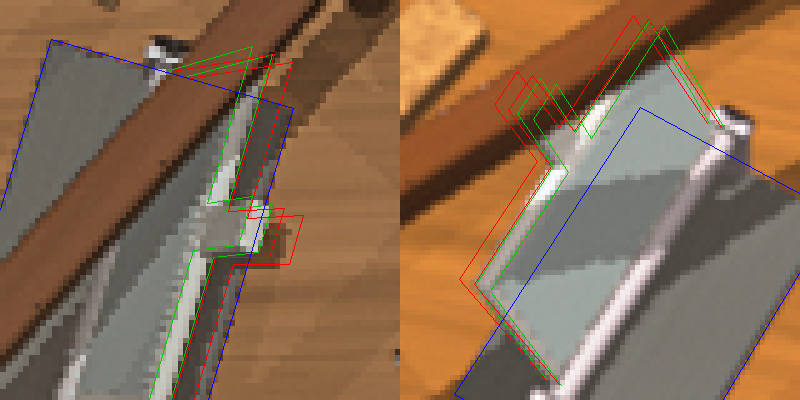

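The green wireframe (21.5°) matches the top view: tab end at left (265,228) and plate edge (190,320). The scene view agrees to within about 0.5 px, so the lean is about 22°, 3° too upright. I'll pinch again and lean it back by 3° plus the neck's spring.

Run:
```python
from g import *
ang();T=tcp(tab(22,147),50);print(delta(T,rot(50)))
h=np.array([*MIR[:2],.07])
for a in(3,6,8,9):
    q=R.from_rotvec(-Y*np.radians(a));print(a,delta(h+q.apply(T-h),q*rot(50),T,rot(50)))
```

```text
t 11.15 phi 50.09 zY 0.002 lean 33.32 r 0.2562 y 0.0005 F [ 0.95 -0.45  0.08] open 1.003 gf 0.0 q [-0.87  0.35  1.55  0.72  1.75 -0.62]
[-4.7, 0.8, 115.6, -0.002, -0.002, -0.001]
3 [-5.9, -0.0, -3.5, 0.0, 0.052, -0.0]
6 [-12.0, 0.0, -6.6, -0.0, 0.105, 0.0]
8 [-16.1, -0.0, -8.5, 0.0, 0.14, 0.0]
9 [-18.2, 0.0, -9.4, 0.0, 0.157, 0.0]
```

carry_out(deltas="-4.7 1 40 0 0 0 0;-4.7 1 80 0 0 0 0;-4.7 1 110 0 0 0 0;-4.7 1 116 0 0 0 0;-4.7 1 116 0 0 0 0;-4.7 1 116 0 0 0 0.6;-4.7 1 116 0 0 0 1;-4.7 1 116 0 0 0 1;-4.7 1 116 0 0 0 1;-4.7 1 116 0 0 0 1;-4.7 1 116 0 0 0 1")

```text
time_s: 12.52
eef_pos: [0.5858, -0.0758, 0.1953]
eef_rot: [-0.25, 0.732, 0.535, 0.341]
wrist_force: [-4.9, -1.1, 4.4]
opening: 0.253
grasp_force: 58.4
```

```bash
python3 - <<'E'
from g import *
ang();o=cur()[0];print("Fx",o["wrist_force"]@X,"Tq Y",o["torque"]@Y)
for n in("top","scene"):cv2.imwrite(f"pics/{n}4.png",vision.camera(n))
E
python3 edge.py 4 22|cut -c1-85
```

```text
t 12.53 phi 50.03 zY 0.001 lean 22.29 r 0.1486 y -0.0006 F [-4.88 -1.12  4.43] open 0.253 gf 58.4 q [-0.74  0.4   1.66  0.77  1.55 -0.64]
Fx -2.55205678105256 Tq Y 0.2844465617054079
4 22.0 -> [ 0.6014 -0.0357  1.2678] lean 22.14 sd 0.44 res [-0.3, -0.3, -0.1, 0.1, 0.
```

carry_out(deltas="-6 0 -3.5 0 0.052 0 1;-12 0 -6.6 0 0.105 0 1;-17.5 0 -9.1 0 0.151 0 1;-17.5 0 -9.1 0 0.151 0 1;-17.5 0 -9.1 0 0.151 0 1")

```text
time_s: 13.25
eef_pos: [0.5802, -0.0937, 0.1877]
eef_rot: [-0.29, 0.703, 0.514, 0.397]
wrist_force: [-6.1, -1.1, 5.7]
opening: 0.244
grasp_force: 60.7
```

```bash
python3 - <<'E'
from g import *
ang();o=cur()[0];print("Fx",o["wrist_force"]@X,"Tq Y",o["torque"]@Y)
for n in("top","scene"):cv2.imwrite(f"pics/{n}5.png",vision.camera(n))
E
python3 edge.py 5 30|cut -c1-85
```

```text
t 13.25 phi 58.88 zY 0.0 lean 31.07 r 0.1489 y -0.0007 F [-6.15 -1.07  5.74] open 0.244 gf 60.7 q [-0.81  0.5   1.64  0.85  1.65 -0.73]
Fx -2.8888547818232237 Tq Y -0.04506928170587166
5 30.0 -> [ 0.6012 -0.0352  1.2658] lean 30.99 sd 0.46 res [-0.2, -0.2, 0.2, 0.0, 2.0
```

carry_out(deltas="0 0 0 0 0 0 0;0 0 0 0 0 0 0;0 0 0 0 0 0 0;0 0 0 0 0 0 0;0 0 -40 0 0 0 0;0 0 -80 0 0 0 0;0 0 -120 0 0 0 0;0 0 -120 0 0 0 0;0 0 -120 0 0 0 0")

```text
time_s: 14.48
eef_pos: [0.5496, -0.1901, 0.2491]
eef_rot: [-0.289, 0.704, 0.514, 0.396]
wrist_force: [-0.6, 0.2, 0.0]
opening: 0.999
grasp_force: 0.0
```

```bash
python3 - <<'E'
from g import *
ang()
for n in("top","scene"):cv2.imwrite(f"pics/{n}6.png",vision.camera(n))
E
for i in 3 6; do python3 edge.py $i 25;done
```

```text
t 14.47 phi 58.7 zY 0.0 lean 43.28 r 0.2596 y -0.0009 F [-0.57  0.24  0.02] open 0.999 gf 0.0 q [-0.95  0.48  1.51  0.79  1.83 -0.71]
3 25.0 -> [ 0.6015 -0.0362  1.2916] lean 21.55 sd 0.64 res [-0.2, -0.6, -0.6, -0.6, 0.4, 1.9, -0.9, 0.4, 0.2, -0.2, -1.5, -1.8, -2.0, 0.2, 1.1, -1.0, -0.8, -0.9, 0.6, 0.2, 0.8, -0.2, -0.4, -1.0]
6 25.0 -> [ 0.6007 -0.0365  1.2873] lean 26.23 sd 0.46 res [-0.6, -0.9, -0.0, -0.3, 1.6, 1.5, -0.4, 0.1, 0.2, -0.3, -1.7, 0.8, 0.0, 0.1, 2.1, -1.4, -0.7, -0.8, 0.3, -0.0, 0.9, 0.1, -0.8, -1.2]
```

```bash
cat > seg.py <<'E'
from edge import *
def segs(t,p0=(.5985,-.0361,1.265)):
    G=np.arange(15,40,.1)
    for n in("top","scene"):
        im=gaussian_filter(cv2.cvtColor(cv2.imread(f"pics/{n}{t}.png"),cv2.COLOR_BGR2GRAY).astype(float),.7)
        for k,seg in enumerate(PL[n]):
            if n=="scene" and k==0: continue
            v=[np.mean(map_coordinates(im,proj(n,mirror([*p0,np.radians(l)],np.array(seg))).T[::-1],order=1)) for l in G]
            g=np.gradient(v);i=[j for j in range(3,len(g)-3) if abs(g[j])==abs(g[j-3:j+4]).max() and abs(g[j])>.5*abs(g).max()]
            print(t,n,k,[(round(G[j],1),round(g[j]*10)) for j in i])
if __name__=="__main__":
    for t in sys.argv[1:]:segs(t)
E
python3 seg.py 3 4 5 6
```

```text
3 top 0 [(np.float64(21.3), -46)]
3 top 1 [(np.float64(17.0), 24), (np.float64(21.4), -36)]
3 top 2 [(np.float64(26.3), -46)]
3 top 3 [(np.float64(18.6), 37), (np.float64(21.9), -48)]
3 scene 1 [(np.float64(17.2), 13), (np.float64(21.1), -9)]
4 top 0 [(np.float64(21.1), -46)]
4 top 1 [(np.float64(15.9), 18), (np.float64(20.8), -22)]
4 top 2 [(np.float64(26.0), -46)]
4 top 3 [(np.float64(18.6), 38), (np.float64(21.6), -58)]
4 scene 1 [(np.float64(17.1), 13), (np.float64(21.5), -18)]
5 top 0 [(np.float64(29.7), -42)]
5 top 1 [(np.float64(29.9), -38)]
5 top 2 [(np.float64(34.6), -42)]
5 top 3 [(np.float64(30.3), -54)]
5 scene 1 [(np.float64(25.3), 17), (np.float64(30.6), -23)]
6 top 0 [(np.float64(25.6), -43)]
6 top 1 [(np.float64(21.6), 21), (np.float64(25.9), -41)]
6 top 2 [(np.float64(30.5), -43)]
6 top 3 [(np.float64(17.2), -29), (np.float64(23.0), 29), (np.float64(26.0), -45)]
6 scene 1 [(np.float64(21.4), 12), (np.float64(25.3), -9), (np.float64(26.5), -9)]
```

Rest lean is about 25.7°, with segments agreeing within 0.3°, so it is standing right. For the check push I'll shut the fingers and approach the tab's robot-side face nearly horizontally.

Run:
```python
from g import *
o,p,Rc=cur()
for x in(-60,-25,-10,-5,0,4):print(x,delta(tab(25.7,145,x),rot(80),p,Rc), delta(tab(25.7,145,x),rot(80),tab(25.7,145,-25),rot(80))[:3])
```

```text
-60 [-40.6, -0.4, 76.1, -0.001, 0.371, -0.001] [-20.4, -0.0, -28.4]
-25 [-11.2, -0.4, 95.2, -0.001, 0.371, -0.001] [0.0, 0.0, 0.0]
-10 [1.4, -0.4, 103.4, -0.001, 0.371, -0.001] [8.8, -0.0, 12.2]
-5 [5.5, -0.4, 106.1, -0.001, 0.371, -0.001] [11.7, -0.0, 16.2]
0 [9.7, -0.4, 108.9, -0.001, 0.371, -0.001] [14.6, -0.0, 20.3]
4 [13.1, -0.4, 111.0, -0.001, 0.371, -0.001] [16.9, -0.0, 23.6]
```

carry_out(deltas="-10 0 0 0 0.1 0 1;-40.6 0 20 0 0.25 0 1;-40.6 0 50 0 0.371 0 1;-40.6 0 76 0 0.371 0 1;-40.6 0 76 0 0.371 0 1;-40.6 0 76 0 0.371 0 1;-25 0 86 0 0.371 0 1;-11.2 0 95.2 0 0.371 0 1;-11.2 0 95.2 0 0.371 0 1;-11.2 0 95.2 0 0.371 0 1;-11.2 0 95.2 0 0.371 0 1")

```text
time_s: 15.95
eef_pos: [0.5726, -0.1191, 0.1904]
eef_rot: [-0.379, 0.619, 0.452, 0.519]
wrist_force: [0.3, -0.7, -0.3]
opening: 0.002
grasp_force: 0.0
```

```bash
python3 - <<'E'
from g import *
ang();print("TCP err mm",((cur()[1]-tab(25.7,145,-25))*1e3).round(1))
for n in("top","scene"):cv2.imwrite(f"pics/{n}7.png",vision.camera(n))
a=cv2.resize(cv2.imread("pics/top7.png")[150:250,310:410],(400,400),interpolation=cv2.INTER_CUBIC);b=cv2.resize(cv2.imread("pics/scene7.png")[225:325,230:330],(400,400),interpolation=cv2.INTER_CUBIC)
cv2.imwrite("pics/pair7.png",np.hstack([a,b]))
E
python3 seg.py 7
```

```text
t 15.95 phi 79.92 zY -0.0 lean 40.52 r 0.1628 y -0.0011 F [ 0.33 -0.65 -0.3 ] open 0.002 gf 0.0 q [-0.91  0.71  1.56  1.03  1.88 -0.85]
TCP err mm [ 0.6 -1.9  0.6]
7 top 0 [(np.float64(25.6), -43)]
7 top 1 [(np.float64(21.6), 21), (np.float64(25.9), -41)]
7 top 2 [(np.float64(30.5), -42)]
7 top 3 [(np.float64(17.2), -29), (np.float64(22.9), 29), (np.float64(26.0), -46), (np.float64(29.5), 26)]
7 scene 1 [(np.float64(21.4), 13), (np.float64(25.8), -14), (np.float64(26.5), -14)]
```

View pics/pair7.png

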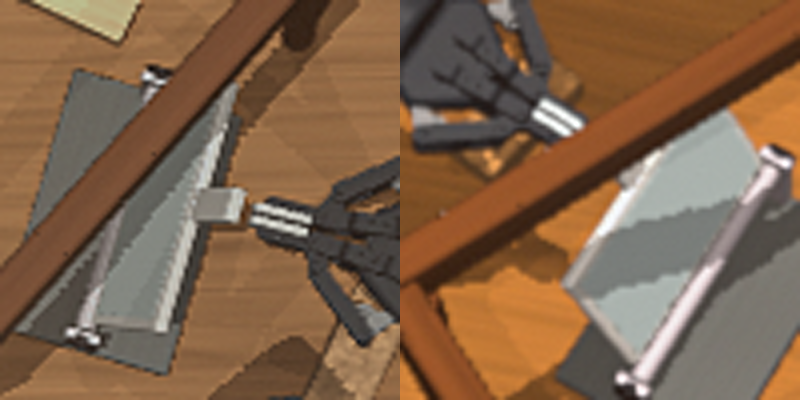

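The shut fingertips (left 253,215) are just short of the tab end (243,205) and aligned with it. I'll advance in small steps along the tab's normal.

carry_out(deltas="3.5 0 4.9 0 0 0 1;7 0 9.7 0 0 0 1;9.3 0 13 0 0 0 1;9.3 0 13 0 0 0 1;9.3 0 13 0 0 0 1")

```text
time_s: 16.68
eef_pos: [0.577, -0.1051, 0.1975]
eef_rot: [-0.379, 0.619, 0.452, 0.519]
wrist_force: [-0.2, -1.5, -0.7]
opening: -0.002
grasp_force: 0.4
```

Run:
```python
from g import *
from scipy.stats import describe
ang();l=np.radians(25.7);N=np.cos(l)*X+np.sin(l)*Z;o,p,_=cur()
print("FN",o["wrist_force"]@N,"dist",(p-tab(25.7))@N*1e3)
```

```text
t 16.68 phi 79.92 zY -0.0 lean 34.85 r 0.1594 y -0.0011 F [-0.19 -1.47 -0.72] open -0.002 gf 0.4 q [-0.89  0.69  1.58  1.04  1.87 -0.84]
FN -1.6234834993607072 dist -9.925161171451226
```

carry_out(deltas="2.3 0 3.2 0 0 0 1;4.7 0 6.5 0 0 0 1;4.7 0 6.5 0 0 0 1;4.7 0 6.5 0 0 0 1")

```text
time_s: 17.18
eef_pos: [0.5792, -0.0982, 0.2009]
eef_rot: [-0.379, 0.619, 0.452, 0.519]
wrist_force: [-0.8, -2.8, -0.1]
opening: 0.004
grasp_force: 1.2
```

```bash
python3 - <<'E'
from g import *
ang();l=np.radians(25.7);N=np.cos(l)*X+np.sin(l)*Z;o,p,_=cur()
print("FN",o["wrist_force"]@N,"TY",o["torque"]@Y,"dist",(p-tab(25.7))@N*1e3)
for n in("top","scene"):cv2.imwrite(f"pics/{n}8.png",vision.camera(n))
E
python3 seg.py 8
```

```text
t 17.18 phi 79.92 zY -0.0 lean 32.0 r 0.1583 y -0.0011 F [-0.77 -2.79 -0.09] open 0.004 gf 1.2 q [-0.88  0.68  1.59  1.05  1.87 -0.83]
FN -2.643258615408291 TY 0.5168864702012596 dist -1.9514213526171849
8 top 0 [(np.float64(21.5), -45)]
8 top 1 [(np.float64(17.1), 23), (np.float64(21.7), -36)]
8 top 2 [(np.float64(26.3), -45)]
8 top 3 [(np.float64(18.9), 37), (np.float64(21.7), -27), (np.float64(34.8), -30), (np.float64(35.7), -32)]
8 scene 1 [(np.float64(17.3), 13), (np.float64(22.0), -15)]
```

The plate bent 4.1°, which is about 2.4 N on the neck, and the wrist reads about 2.6 N. I'll ease back to 2 N briefly, then withdraw.

carry_out(deltas="-0.9 0 -1.3 0 0 0 1;-0.9 0 -1.3 0 0 0 1;-0.9 0 -1.3 0 0 0 1;-7 0 -9.7 0 0 0 1;-17 0 -25 0 0 0 1;-30 0 -60 0 0 0 1;-30 0 -110 0 0 0 1;-30 0 -110 0 0 0 1;-30 0 -110 0 0 0 1;-30 0 -110 0 0 0 1;-30 0 -110 0 0 0 1;-30 0 -110 0 0 0 1")

```text
time_s: 18.77
eef_pos: [0.5448, -0.2056, 0.1906]
eef_rot: [-0.379, 0.619, 0.452, 0.518]
wrist_force: [0.5, 0.4, -0.7]
opening: -0.003
grasp_force: 0.0
```

```bash
python3 - <<'E'
from g import *
ang()
for n in("top","scene"):cv2.imwrite(f"pics/{n}9.png",vision.camera(n))
cv2.imwrite("pics/top9c.png",cv2.imread("pics/top9.png"))
E
python3 seg.py 9; python3 edge.py 9 25|cut -c1-70
```

```text
t 18.77 phi 79.94 zY 0.001 lean 57.77 r 0.2324 y -0.001 F [ 0.54  0.44 -0.73] open -0.003 gf 0.0 q [-1.02  0.78  1.44  0.96  1.99 -0.85]
9 top 0 [(np.float64(25.6), -43)]
9 top 1 [(np.float64(21.6), 21), (np.float64(25.9), -41)]
9 top 2 [(np.float64(30.5), -42)]
9 top 3 [(np.float64(17.2), -29), (np.float64(23.0), 29), (np.float64(26.0), -45)]
9 scene 1 [(np.float64(21.4), 13), (np.float64(25.4), -9), (np.float64(26.5), -9)]
9 25.0 -> [ 0.6007 -0.0366  1.2876] lean 26.23 sd 0.47 res [-0.6, -0.9
```

View pics/top9.png

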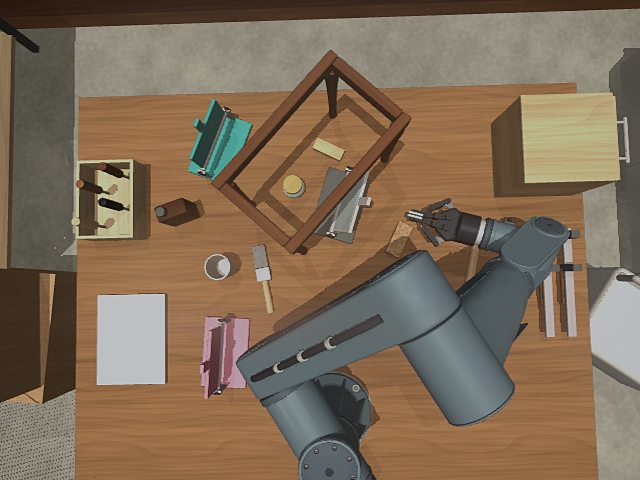

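The mirror (365,200) stands free at about 25.7–26°, unchanged by the push. The gripper (415,215) is clear, and the cork (400,238) and everything else are in place.

```bash
python3 -c "from bench import ctrl;print(ctrl.hand_in())"
```

```text
the job is handed in; nothing more can be done
None
```

The mirror stands free at about 25.7–26° from upright, roughly 1° past the 25° asked. A check push of about 2.4–2.6 N left the lean unchanged. The arm stayed clear of the stool, the other items look unmoved, and the job is handed in.

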